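# Unlatch the pin polisher and hold its lid open

## Robot

A 6-joint arm with a two-finger parallel gripper is mounted at the origin on the work surface. World frame = base frame: x ahead of the robot, y to its left, z up, the work surface at z = 0. Lengths are in m, angles in rad, forces in N, time in s.
With the tool pointing down it reaches from about 0.35 to 0.975 m from the base axis. Payload 4.9 kg.
Tool frame: the origin (TCP) lies at the very end of the fingers, on their centre line; the grasp point (between the pads) lies 19 mm behind it (manip.grasp_offset is the distance from the TCP to the grasp point, in m); z points along the fingers, y is the line along which they close (so a half turn about z gives the same grasp; the last joint's range is limited). The gripper opens to 85 mm and grips with 20 to 120 N. Pads are 22 mm wide; open, the fingers measure 114 mm over their backs; the gripper's body (76 mm by 85 mm) begins 54 mm behind the grasp point. The pads swing forward as they close: fully open they stand 13 mm farther back than shut.
Start: joints at [-1.34, 0.053, 1.613, -0, 1.476, -0.119], TCP at [0.214, -0.587, 0.231] pointing down, gripper open.
Joint ranges: [-3.01, 3.01], [-1.01, 2.22], [0.06, 2.58], [-1.02, 4.17], [0.09, 2.62], [-3.14, 3.14]. Speed limits (rad/s): [2.57, 2.57, 3.14, 3.14, 3.14, 3.14].

## Interface

Orientations are given as a unit quaternion [w, x, y, z].
In Python, from plant import manip, eyes, job_done, models gives the robot as it stands.
- The arm moves only by the tool servo_tool, never from a script. Its argument "motion" is one flat list of numbers, 5 for each row, row after row: the opening, from -1 (shut) to 1 (fully open), then the shift along the tool's x, y, z normalised to -1 to 1, where 1 is 120 mm, then the turn about the tool's z normalised to -1 to 1, where 1 is 45 degrees. A call has 1 to 5 rows; each row is the pose to reach, as a shift and turn from the pose commanded when the call began, along the tool's axes at that moment; what a row does not reach only later rows make up. A row lasts 1/8 s, in which the tool goes at most 62.5 mm and 10.7 degrees, less where a joint would pass 70% of its speed; a pose out of reach is approached as far as the arm can. A call with a number of a shift or a turn outside -1 to 1 is refused whole. A call with a gripper value outside its range is refused whole. The fingers move at their own pace and stop on an object; the grip force is fixed at half the most. Time passes only in rows, so rows that repeat a pose let the fingers close. It gives the time, the measured TCP pose, the force, the opening and the grip force at its end, in the units of the state.
- manip.state(): the state, without advancing time (a new reading comes with each control period).
- eyes.grab_frame(name): name is "scene" or "top" or "wrist"; returns (picture, depth): 420x560x3 uint8, red, green, blue; 420x560 float32, m along the optical axis (not along the pixel's ray), 0 where there is no reading.
- eyes.camera_params(name): a dict with "fov_y" (degrees; the focal length in pixels is half the picture's height over the tangent of half this angle, whatever the lens; pixels are square), "cx", "cy" (the principal point, pixels), "pose" (4x4, takes a point from camera to world coordinates); the wrist camera has in their place "T_tool_cam" (4x4, takes a point from camera to tool coordinates, whose origin is the TCP and whose axes are the flange's). Camera axes: x right, y up, looking along -z (the intrinsics and any distortion apply to the point x, -y, -z); pixel columns grow to the right and rows downward; lengths in m; the calibration is good to about 2 mm. A picture is of the moment at which its call begins: read the wrist's pose just before it. camera_params takes no time and is no camera call.
- job_done(): hands the job in; it is judged then, once.
Trained networks look in the newest picture that a camera, given by its name, has taken for a name from the list of things; names that differ only in an ending like _2 or _b are one class to them, and where a whole thing is asked for, a point or a joint stands for the part that bears it (a point fixed in the world has none). Each returns a list of dicts, best first, with "p" (0 to 1); they miss things now and then, are a little off and sometimes report something else, mostly with a low value. They report only what shows in the picture. A call takes as long as a camera call.
- models.regions_of(camera, label): "mask" (420x560 bool, what is visible of it) and "pixel" ([column, row] in pixels, amid what is visible of it).
The state is a dict: "time": time; "joint_pos": joint angles; "joint_vel": joint speeds; "joint_efforts": joint torques, N m; "tool_pos": TCP position; "tool_rot": TCP orientation; "contact_force": force on the tool from outside, world axes, zero at the start; "ft_torque": the same for the moment, N m; "gripper_width": opening from 0.0 (shut) to 1.0 (fully open); "grasp_force": force on a finger pad.
Only numpy, scipy, OpenCV 4.12 (cv2) and the standard library are available. Lean on these libraries where they do the work, as an engineer would, in place of code of your own. Each camera call takes 0.05 s, during which the arm holds its last target. There are 200 camera calls.

## Task

The pin polisher has lost its lid stay, so the lid falls shut by itself. With the lid still down, turn the black wing latch until its red-tipped pointer faces the green mark, then lift the lid by its handle to 50 degrees from shut (5 either way is fine) and finish while still holding it there by the handle, steady, so that I can take the bowl out. Leave the latch at its mark and everything else on the bench where it is.

Things in the scene. Friction and masses are not known exactly. Their poses are not given: they have to be found in the camera images.
- polisher: the magnetic pin polisher: a fixed blue box, 260 mm (its x, front to back) x 340 mm (its y) x 125 mm high, with a hinged lid on top and a bowl of steel pins and gold rings inside. Origin: centre of its underside on the bench; z up; its front with the timer knob and red switch is on its -x side (towards the robot), the lid's hinge along its +x top edge. It stands at a different place and yaw each time
- lid (a joint): opening angle of the lid in rad: 0 shut, grows as the front edge rises, 0.873 = 50 degrees, hard stop at 1.4. Nothing holds it up: let go, it falls shut. Held down by the latch until that is turned more than about 65 degrees. Lid and latch weigh about 0.5 to 0.9 kg together: 3 to 7 N upward at the handle hold it
- lid_hinge (a point): middle of the lid's hinge line, at polisher (+130, 0, 125) mm; the hinge line runs along the polisher's y. Its frame turns with the lid (x, y, z parallel to the polisher's when shut). The lid is a white frame round a clear window, 12 mm thick, 340 mm wide, and reaches from the hinge 270 mm towards the front, 10 mm past the box
- lid_handle (a point): middle of the dark steel D-handle on top of the lid: a round bar 14 mm thick along the polisher's y, at (-225, -30, 48) mm from lid_hinge in the lid's frame; its two posts stand at 55 mm either side, and there are 29 mm free between bar and lid. Frame parallel to the lid's
- latch (a joint): angle of the quarter-turn wing latch in rad: 0 to 0.4 at the start (latched, pointer to the front), grows anticlockwise as seen from above, pi/2 (1.571) when the pointer faces the green mark, stop at 1.66. It stays where it is left; turning it takes about 0.06 N m
- latch_grip (a point): middle of the latch's wing, on its turning axis: at (-235, +125, 34) mm from lid_hinge in the lid's frame, 22 mm above the lid's top face. The wing is a black upright blade 48 mm long, 10 mm thick, 24 mm high (9 to 33 mm above the lid's top face), on a round hub of 32 mm diameter and 9 mm height. The frame turns with the wing: the red-tipped pointer end is its -x side, its z up
- open_mark (a point): the green dot (10 mm) on the lid's top face, 39 mm from the latch's axis on the handle side (towards the lid's -y)
- doming_block: bystander: brass doming cube, 50 mm; origin under its centre
- file_jar: bystander: glass tumbler, 76 mm diameter, 100 mm high, with files in it up to 170 mm; origin under its centre
- ring_mandrel: bystander: upright steel ring mandrel on a 68 mm foot, 165 mm high; origin under its centre
- pin_jar: bystander: clear jar with a blue cap, 60 mm diameter, 80 mm high; origin under its centre
- ring_tray: bystander: dark wooden tray of rings, 110 x 85 x 18 mm, in front of the polisher; origin under its centre
- ring_clamp: bystander: wooden hand clamp, 200 x 24 x 20 mm, lying along its x in front of the polisher; origin under its centre
- mallet: bystander: wooden mallet, 200 mm long, lying along its x to the right of the polisher
- compound_bar: bystander: red bar of polishing compound, 100 x 45 x 35 mm; origin under its centre

How it is judged:
By the outcome, as a careful person would: the job done as asked, in the order asked, and still so for the second after the job is handed in, while the arm keeps its last pose, push and grip.
It also fails if it takes over 58 s, if anything falls off the work surface, if the arm or the gripper's body presses on something with over 40 N, if the wrist force passes 120 N, or if a joint passes its speed limit or range.

## Working session

There is one attempt and no reset: what is moved stays moved. The work goes in short steps, Python scripts to look and compute and a tool call to move; the robot and the scene stay as the last step left them, time stands still between calls to the robot, and variables do not carry over. Pictures are saved under pics/ and viewed, at most 10 in all, crops included, and the job is handed in when it is done.

Besides the shell and the picture viewer there is one more tool, called after "Call:" as a command line: name --argument value ..., lists and objects as JSON in quotes. servo_tool: Moves the arm, as the interface text tells. Its arguments: {"type":"object","properties":{"motion":{"type":"array","items":{"type":"number","minimum":-1,"maximum":1}}},"required":["motion"]}

```bash
mkdir -p pics; ls; cat > h.py <<'E'
import numpy as np, cv2
from plant import manip, eyes, models
from scipy.spatial.transform import Rotation as R
def rot(q): return R.from_quat([q[1],q[2],q[3],q[0]]).as_matrix()
def campose(name,st=None):
    p=eyes.camera_params(name)
    if 'pose' in p: return p,np.array(p['pose'])
    T=np.eye(4);T[:3,:3]=rot(st['tool_rot']);T[:3,3]=st['tool_pos']
    return p,T@np.array(p['T_tool_cam'])
def f(p): return 210/np.tan(np.radians(p['fov_y'])/2)
def world(p,T,uv,d):
    uv=np.atleast_2d(uv).astype(float);d=np.ravel(d)
    c=np.c_[(uv[:,0]-p['cx'])/f(p)*d,-(uv[:,1]-p['cy'])/f(p)*d,-d]
    return c@T[:3,:3].T+T[:3,3]
def save(n,im): cv2.imwrite('pics/'+n,im[:,:,::-1])
E
python3 - <<'E'
from h import *
for n in ['top','scene']:
    im,d=eyes.grab_frame(n);save(n+'1.png',im);p,T=campose(n);print(p)
    for l in ['latch_grip','lid_handle','open_mark','polisher','lid']:
        for r in models.regions_of(n,l)[:2]:
            m=r['mask'];v,u=np.where(m&(d>0));w=world(p,T,np.c_[u,v],d[v,u])
            print(n,l,round(r['p'],2),r['pixel'],m.sum(),np.median(w,0).round(3) if len(w) else '')
print(eyes.camera_params('wrist'),manip.state(),manip.grasp_offset)
E
```

```text
pics
{'fov_y': 53.8047092556334, 'cx': 275.12338497814613, 'cy': 212.33567462027077, 'pose': array([[ 1.23866346e-03,  9.93788611e-01, -1.11277409e-01,
         3.91237020e-01],
       [-9.99895872e-01, -3.69040342e-04, -1.44259521e-02,
        -1.98037821e-02],
       [-1.43774127e-02,  1.11283691e-01,  9.93684673e-01,
         1.30776539e+00],
       [ 0.00000000e+00,  0.00000000e+00,  0.00000000e+00,
         1.00000000e+00]])}
top latch_grip 0.71 [221.3, 216.0] 134 [0.514 0.149 0.157]
top latch_grip 0.37 [270.6, 183.2] 11121 [0.599 0.015 0.135]
top lid_handle 0.82 [269.1, 185.5] 10942 [0.599 0.017 0.135]
top open_mark 0.29 [268.2, 189.2] 10961 [0.599 0.018 0.135]
top open_mark 0.18 [271.5, 186.2] 11081 [0.599 0.015 0.135]
top polisher 0.91 [271.1, 183.3] 10915 [0.599 0.017 0.135]
top lid 0.97 [268.2, 187.3] 11011 [0.599 0.017 0.135]
top lid 0.62 [203.9, 277.6] 489 [0.327 0.226 0.019]
{'fov_y': 50.060300819782725, 'cx': 287.1957819782643, 'cy': 210.21353610126826, 'pose': array([[ 0.31184127, -0.68943187,  0.65378797,  1.3037841 ],
       [ 0.95012772,  0.22373032, -0.21726037, -0
[... 1040 characters left out ...]
e+00,  5.26839217e-02,  1.61288895e+00,  2.84634074e-05,
        1.47597350e+00, -1.19027380e-01]), 'joint_vel': array([-3.60593412e-05,  1.22731797e-03, -1.31786050e-04, -8.89096629e-05,
       -1.52313397e-03,  5.42446063e-04]), 'joint_efforts': array([-5.68072246e-04, -3.93404710e+01, -3.70232427e+01, -6.76817467e-05,
        6.62196489e-04,  4.82205252e-06]), 'tool_pos': array([ 0.21419401, -0.58714469,  0.23132016]), 'tool_rot': array([2.23177416e-05, 9.84742727e-01, 1.74016555e-01, 1.54383878e-05]), 'contact_force': array([-0.38050008,  0.26000125, -0.12415891]), 'ft_torque': array([-0.03960266, -0.01200064,  0.01435317]), 'grasp_force': 0.0, 'gripper_width': 0.9984768810334266} 0.0187
```

```bash
python3 - <<'E'
from h import *
im,d=eyes.grab_frame('top');p,T=campose('top')
big=cv2.resize(im[90:330,110:430],(800,600),interpolation=cv2.INTER_CUBIC);save('top2.png',big)
v,u=np.where(d>0);w=world(p,T,np.c_[u,v],d[v,u])
k=(abs(w[:,2]-.137)<.012)&(abs(w[:,1])<.3)&(w[:,0]>.35)
img=np.zeros(d.shape,np.uint8);img[v[k],u[k]]=255
n,l,s,c=cv2.connectedComponentsWithStats(img);i=1+np.argmax(s[1:,4])
k&=l[v,u]==i
print(s[i],np.median(w[k,2]))
r=cv2.minAreaRect(w[k,:2].astype(np.float32)*1000);print(r,cv2.boxPoints(r))
k=(w[:,2]>.15)&(w[:,0]>.35)&(w[:,0]<.8)&(abs(w[:,1])<.3)
img[:]=0;img[v[k],u[k]]=255
n,l,s,c=cv2.connectedComponentsWithStats(img)
for i in range(1,n):
  if s[i,4]>4:
    q=k&(l[v,u]==i);print(s[i],w[q].mean(0).round(3),w[q].min(0).round(3),w[q].max(0).round(3))
E
```

```text
[  205   134   127   104 10669] 0.13457926830503797
((606.1217651367188, 16.9808349609375), (340.8978576660156, 278.0939636230469), 84.39350891113281) [[ 451.0878  -139.06844]
 [ 727.8515  -166.23701]
 [ 761.15576  173.0301 ]
 [ 484.39203  200.19868]]
[217 206   7  18  77] [0.514 0.15  0.167] [0.49  0.142 0.152] [0.537 0.159 0.175]
[254 211  44  10 223] [ 0.509 -0.005  0.178] [ 0.497 -0.063  0.161] [0.522 0.055 0.186]
```

View pics/top2.png

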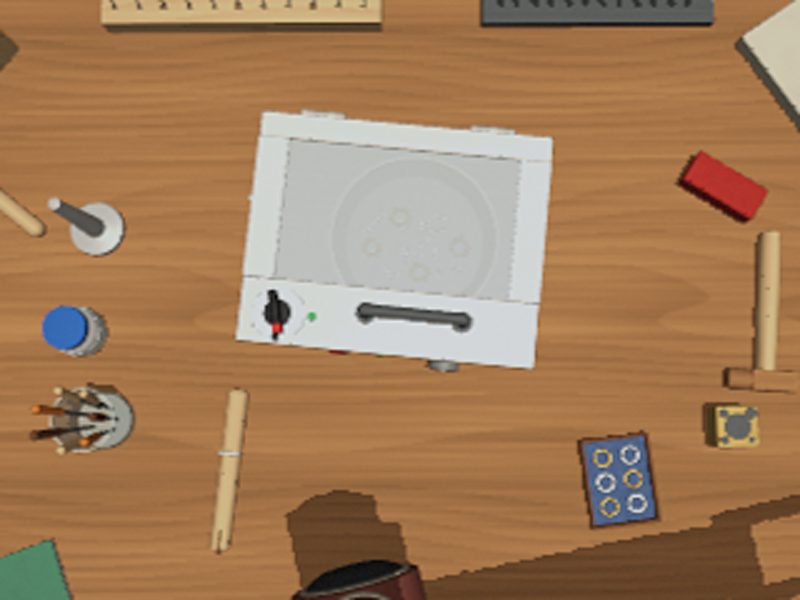

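View pics/scene1.png

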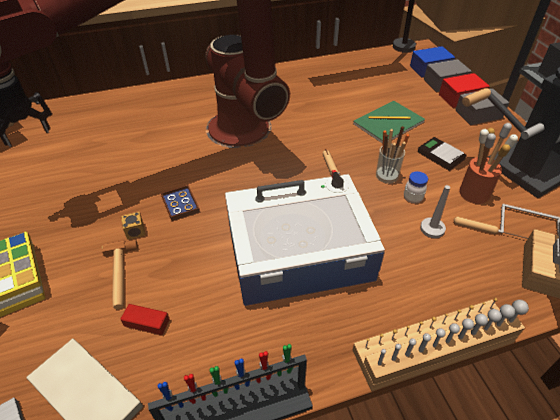

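Crop of the top view: wing latch at crop (275,312), with its red tip pointing roughly to the front (277,330), the green mark at (312,317), and the handle from (365,312) to (462,321). Depth puts the handle and latch where a hinge at (0.736, 0.003) and a yaw of about -5.6° predict. I'm moving above the latch now.

Call:
servo_tool --motion '[1,0.89,-0.98,-0.2,0,1,0.89,-0.98,-0.2,0,1,0.89,-0.98,-0.2,0]'

```text
time: 1.02
tool_pos: [0.275, -0.4381, 0.2559]
tool_rot: [0.0, 0.985, 0.175, 0.0]
contact_force: [0.6, -0.1, 0.4]
gripper_width: 0.997
grasp_force: 0.0
```

Call:
servo_tool --motion '[1,0.89,-0.98,0,0,1,0.89,-0.98,0,0,1,0.89,-0.98,0,0]'

```text
time: 1.4
tool_pos: [0.3349, -0.2907, 0.2556]
tool_rot: [0.0, 0.985, 0.175, 0.0]
contact_force: [0.2, -0.8, -0.5]
gripper_width: 1.001
grasp_force: 0.0
```

Call:
servo_tool --motion '[1,0.89,-0.98,0,0,1,0.89,-0.98,0,0,1,0.89,-0.98,0,0]'

```text
time: 1.78
tool_pos: [0.3948, -0.1435, 0.2557]
tool_rot: [0.0, 0.985, 0.175, 0.001]
contact_force: [0.1, -0.2, -0.1]
gripper_width: 0.999
grasp_force: 0.0
```

Call:
servo_tool --motion '[1,0.89,-0.98,0,0,1,0.89,-0.98,0,0,1,0.89,-0.98,0,0]'

```text
time: 2.15
tool_pos: [0.4548, 0.0038, 0.2556]
tool_rot: [-0.0, 0.984, 0.175, 0.0]
contact_force: [0.4, -1.2, 0.6]
gripper_width: 1.001
grasp_force: 0.0
```

Call:
servo_tool --motion '[1,0.89,-0.98,0,0.3,1,0.89,-0.98,0,0.3,1,0.89,-0.98,0,0.3,1,0.89,-0.98,0,0.3,1,0.89,-0.98,0,0.3]'

```text
time: 2.78
tool_pos: [0.5142, 0.148, 0.2552]
tool_rot: [0.0, 0.998, 0.057, -0.0]
contact_force: [0.3, 0.4, -0.4]
gripper_width: 1.001
grasp_force: 0.0
```

```bash
cat > wr.py <<'E'
from h import *
import sys
st=manip.state();im,d=eyes.grab_frame('wrist');p,T=campose('wrist',st);save(sys.argv[1],im)
t=rot(st['tool_rot']);print('tcp',st['tool_pos'].round(4),'heading',np.degrees(np.arctan2(t[1,0],t[0,0])).round(2))
v,u=np.where(d>0);w=world(p,T,np.c_[u,v],d[v,u])
near=np.hypot(w[:,0]-.514,w[:,1]-.150)<.045
k=near&(w[:,2]>.160)&(w[:,2]<.18)
if k.sum()>10:
    print('wing',cv2.minAreaRect(w[k,:2].astype(np.float32)*1000),k.sum(),w[k].max(0)[2])
hsv=cv2.cvtColor(im,cv2.COLOR_RGB2HSV)[v,u].astype(int)
def blob(n,m):
    if m.sum()>3: print(n,m.sum(),w[m].mean(0).round(4),w[m,2].min().round(4),w[m,2].max().round(4))
sat=(hsv[:,1]>130)&(hsv[:,2]>60)
nr=np.hypot(w[:,0]-.514,w[:,1]-.150)<.06
blob('green',nr&sat&(abs(hsv[:,0]-60)<20)); blob('red',nr&(hsv[:,1]>150)&(hsv[:,2]>60)&((hsv[:,0]<8)|(hsv[:,0]>172))&(w[:,2]>.13))
k=(abs(w[:,2]-.137)<.005);print('lid z',np.median(w[k,2]),k.sum())
E
python3 wr.py w1.png
```

```text
tcp [0.5142 0.148  0.2552] heading 6.56
wing ((514.4432373046875, 151.2567138671875), (48.786865234375, 10.138694763183594), 8.131227493286133) 1149 0.17240261991692957
green 131 [0.5112 0.1124 0.1392] 0.1372 0.1409
red 200 [0.4956 0.1484 0.1708] 0.1345 0.3288
lid z 0.13424543760796004 85297
```

View pics/w1.png

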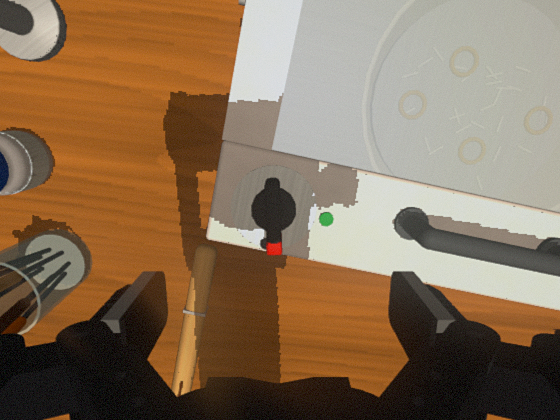

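Wrist view: the wing is centred at (273,207), its red tip is at (274,249) facing front, and the green mark is at (326,219). Depth gives the wing axis at (0.514, 0.151), heading 8.1°, so it needs about 77° anticlockwise. Next I descend and grip.

Call:
servo_tool --motion '[1,0.005,-0.027,0.45,-0.035,1,0.005,-0.027,0.9,-0.035,1,0.005,-0.027,0.9,-0.035,1,0.005,-0.027,0.9,-0.035]'

```text
time: 3.32
tool_pos: [0.5157, 0.151, 0.1496]
tool_rot: [-0.0, 0.998, 0.07, 0.001]
contact_force: [1.3, 0.1, 1.2]
gripper_width: 1.001
grasp_force: 0.0
```

Call:
servo_tool --motion '[-1,0,0,0,0,-1,0,0,0,0,-1,0,0,0,0,-1,0,0,0,0,-1,0,0,0,0]'

```text
time: 3.95
tool_pos: [0.5147, 0.1513, 0.1478]
tool_rot: [0.0, 0.997, 0.071, 0.0]
contact_force: [-0.9, -2.0, 2.5]
gripper_width: 0.099
grasp_force: 59.1
```

Call:
servo_tool --motion '[-1,0,0,0,0,-1,0,0,0,0,-1,0,0,0,0]'

```text
time: 4.32
tool_pos: [0.5148, 0.1513, 0.1477]
tool_rot: [0.0, 0.997, 0.071, 0.0]
contact_force: [-1.7, -2.3, 4.8]
gripper_width: 0.104
grasp_force: 59.6
```

```bash
python3 - <<'E'
from h import *
st=manip.state();print(st);t=rot(st['tool_rot']);print(np.degrees(np.arctan2(t[1,0],t[0,0])))
# handle line from top camera
im,d=eyes.grab_frame('scene');p,T=campose('scene');v,u=np.where(d>0);w=world(p,T,np.c_[u,v],d[v,u])
k=(w[:,2]>.160)&(w[:,2]<.19)&(abs(w[:,0]-.509)<.04)&(abs(w[:,1]+.005)<.075)
q=w[k];print(k.sum(),q.mean(0));print(cv2.minAreaRect(q[:,:2].astype(np.float32)*1000))
l=cv2.fitLine(q[:,:2].astype(np.float32),cv2.DIST_HUBER,0,.01,.01).ravel();print(l,np.degrees(np.arctan2(l[1],l[0])))
E
```

```text
{'time': 4.325, 'joint_pos': array([ 1.47470452e-01, -9.26172955e-02,  1.89884847e+00, -6.67684185e-04,
        1.33507002e+00,  1.57675270e+00]), 'joint_vel': array([ 0.00041098, -0.0009721 , -0.00045523,  0.00167538, -0.00060701,
        0.00052829]), 'joint_efforts': array([  1.40735373, -28.76984596, -33.51809263,   0.79749422,
        -0.5772505 ,   0.05824267]), 'tool_pos': array([0.51475319, 0.15129677, 0.14774378]), 'tool_rot': array([3.12497896e-04, 9.97492190e-01, 7.07757336e-02, 1.70178886e-04]), 'contact_force': array([-1.74319582, -2.31388575,  4.79068696]), 'ft_torque': array([-0.56517861,  0.31345379,  0.07364024]), 'grasp_force': 59.5712023973465, 'gripper_width': 0.10449506735998412}
8.117093984999881
289 [ 0.5154349  -0.00597933  0.17444476]
((513.6170043945312, -5.645851135253906), (121.9704818725586, 14.530132293701172), 84.60630798339844)
[0.10241492 0.99474174 0.5169073  0.00418776] 84.12174
```

Gripped at about 9 mm wide. The handle bar heading is about 84.5°, so I turn 76.4° anticlockwise in two calls.

Call:
servo_tool --motion '[-1,0,0,0,-0.21,-1,0,0,0,-0.42,-1,0,0,0,-0.63,-1,0,0,0,-0.85,-1,0,0,0,-0.85]'

```text
time: 5.0
tool_pos: [0.5148, 0.1511, 0.1477]
tool_rot: [0.001, 0.919, 0.394, 0.0]
contact_force: [-1.2, -3.9, 4.4]
gripper_width: 0.101
grasp_force: 59.6
```

Call:
servo_tool --motion '[-1,0,0,0,-0.21,-1,0,0,0,-0.42,-1,0,0,0,-0.63,-1,0,0,0,-0.85,-1,0,0,0,-0.85]'

```text
time: 5.62
tool_pos: [0.5151, 0.1509, 0.1477]
tool_rot: [0.001, 0.74, 0.672, 0.0]
contact_force: [0.4, -5.9, 4.2]
gripper_width: 0.103
grasp_force: 59.5
```

Call:
servo_tool --motion '[-1,0,0,0,0,-1,0,0,0,0]'

```text
time: 5.88
tool_pos: [0.5151, 0.1509, 0.1477]
tool_rot: [0.001, 0.741, 0.672, -0.0]
contact_force: [-0.3, -5.4, 4.2]
gripper_width: 0.103
grasp_force: 59.5
```

Call:
servo_tool --motion '[1,0,0,0,0,1,0,0,0,0,1,0,0,0,0,1,0,0,0,0]'

```text
time: 6.38
tool_pos: [0.5144, 0.1518, 0.147]
tool_rot: [-0.0, 0.74, 0.673, -0.0]
contact_force: [0.7, -0.8, 0.2]
gripper_width: 0.939
grasp_force: 0.0
```

Call:
servo_tool --motion '[1,0,0,-0.4,0,1,0,0,-0.9,0,1,0,0,-0.9,0,1,0,0,-0.9,0]'

```text
time: 6.88
tool_pos: [0.5145, 0.1516, 0.2551]
tool_rot: [-0.0, 0.74, 0.673, 0.0]
contact_force: [-0.8, 1.0, -1.4]
gripper_width: 1.003
grasp_force: 0.0
```

```bash
python3 wr.py w2.png; python3 - <<'E'
from h import *
st=manip.state()
for n in ['wrist','top']:
    im,d=eyes.grab_frame(n);p,T=campose(n,st);v,u=np.where(d>0);w=world(p,T,np.c_[u,v],d[v,u])
    k=(w[:,2]>.172)&(w[:,2]<.195)&(abs(w[:,0]-.509)<.04)&(abs(w[:,1]+.005)<.075)
    q=w[k];print(n,k.sum(),q.mean(0),q.min(0),q.max(0),cv2.minAreaRect(q[:,:2].astype(np.float32)*1000) if k.sum()>5 else '')
E
```

```text
tcp [0.5145 0.1516 0.2551] heading 84.61
wing ((514.4797973632812, 151.1300048828125), (48.359798431396484, 9.879791259765625), 84.62140655517578) 1175 0.17279886485782134
green 94 [0.5108 0.1118 0.1393] 0.1381 0.1411
red 113 [0.512  0.1327 0.1726] 0.1694 0.2879
lid z 0.13603904255042337 61993
wrist 529 [0.51441308 0.04989474 0.17787375] [0.50697753 0.0375633  0.17203992] [0.5215679  0.05805423 0.18170159] ((514.4708251953125, 47.58522415161133), (21.082143783569336, 13.397205352783203), 85.36249542236328)
top 214 [ 0.50928032 -0.00443283  0.17843598] [ 0.49919989 -0.06356181  0.17294592] [0.52180992 0.05459418 0.18484196] ((509.4761047363281, -4.451629638671875), (119.3143539428711, 13.812873840332031), 84.27869415283203)
```

View pics/w2.png

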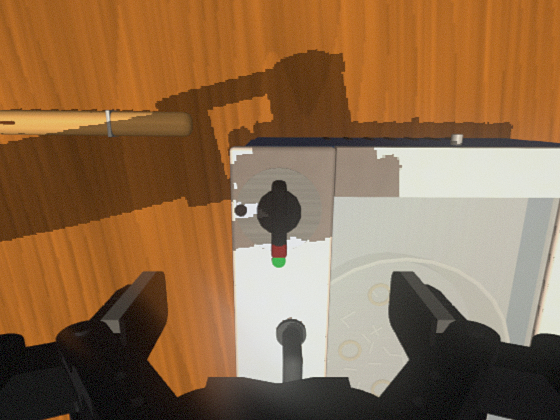

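Picture: the red pointer tip (279,250) faces the green dot (279,262), and the measured headings agree at 84.6°. Next I go over the handle.

Call:
servo_tool --motion '[1,-0.5,0.03,0,0,1,-0.95,0.06,0,0,1,-0.95,0.06,0,0]'

```text
time: 7.4
tool_pos: [0.5103, 0.0347, 0.2535]
tool_rot: [-0.001, 0.741, 0.671, -0.001]
contact_force: [-0.5, 0.8, 0.4]
gripper_width: 0.998
grasp_force: 0.0
```

Call:
servo_tool --motion '[1,-0.345,0.021,0,0,1,-0.345,0.021,0,0,1,-0.345,0.021,0,0]'

```text
time: 7.78
tool_pos: [0.5094, -0.0031, 0.2545]
tool_rot: [-0.001, 0.739, 0.673, -0.0]
contact_force: [0.4, -0.1, -1.4]
gripper_width: 1.0
grasp_force: 0.0
```

```bash
python3 - <<'E'
from h import *
st=manip.state();print(st['tool_pos'])
im,d=eyes.grab_frame('wrist');save('w3.png',im);p,T=campose('wrist',st);v,u=np.where(d>0);w=world(p,T,np.c_[u,v],d[v,u])
k=(w[:,2]>.172)&(w[:,2]<.195)&(abs(w[:,0]-.509)<.04)&(abs(w[:,1]+.005)<.075)
q=w[k];print(k.sum(),q.mean(0),q.min(0),q.max(0),cv2.minAreaRect(q[:,:2].astype(np.float32)*1000))
E
```

```text
[ 0.50939965 -0.00314494  0.25445172]
4147 [0.50980705 0.00087392 0.17878861] [ 0.49724103 -0.06454788  0.17270391] [0.5216781  0.05749843 0.18239311] ((509.6015625, -3.4804344177246094), (122.2569351196289, 13.826085090637207), 84.26856231689453)
```

View pics/w3.png

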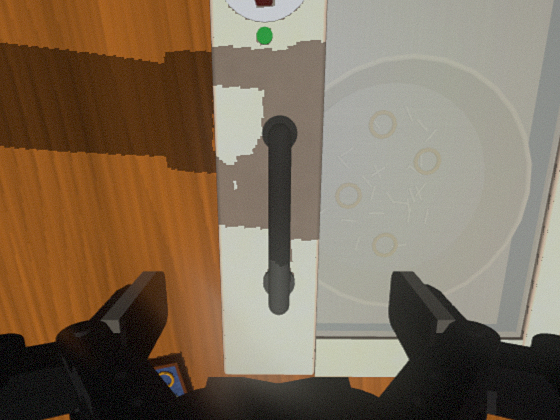

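Picture: the bar runs from (280,130) to (279,305), centred between the fingers and parallel to the pads. I descend and grip.

Call:
servo_tool --motion '[1,0,0,0.4,0,1,0,0,0.81,0,1,0,0,0.81,0,1,0,0,0.81,0]'

```text
time: 8.32
tool_pos: [0.5107, -0.0036, 0.1599]
tool_rot: [0.001, 0.739, 0.674, 0.001]
contact_force: [0.5, 0.7, 1.1]
gripper_width: 1.001
grasp_force: 0.0
```

Call:
servo_tool --motion '[-1,0,0,0,0,-1,0,0,0,0,-1,0,0,0,0,-1,0,0,0,0,-1,0,0,0,0]'

```text
time: 8.95
tool_pos: [0.51, -0.0042, 0.1587]
tool_rot: [0.0, 0.74, 0.673, 0.0]
contact_force: [-0.5, -0.8, 3.4]
gripper_width: 0.14
grasp_force: 58.5
```

Call:
servo_tool --motion '[-1,0,0,0,0,-1,0,0,0,0]'

```text
time: 9.2
tool_pos: [0.5099, -0.0042, 0.1586]
tool_rot: [0.0, 0.74, 0.673, 0.0]
contact_force: [-1.1, -0.4, 4.1]
gripper_width: 0.138
grasp_force: 58.7
```

```bash
python3 - <<'E'
import numpy as np
from plant import manip
print(manip.state())
a0=np.arctan2(48,225);r=np.hypot(48,225);P=lambda t:np.array([-np.cos(a0+t),np.sin(a0+t)])*r
prev=P(0)
for t in range(0,51,5):
    q=P(np.radians(t));print(t,(q-P(0)).round(1),((q-P(0))/120).round(3));
E
```

```text
{'time': 9.2, 'joint_pos': array([-1.54152418e-01, -1.70801722e-01,  1.95045740e+00, -5.07450828e-05,
        1.36119764e+00, -6.00950969e-02]), 'joint_vel': array([ 0.00150333,  0.00083635, -0.00063721,  0.00080869, -0.00049244,
       -0.00053108]), 'joint_efforts': array([ 9.95714776e-02, -2.62220800e+01, -3.36326730e+01,  2.90184474e-02,
       -1.06772105e-01, -5.75835805e-02]), 'tool_pos': array([ 0.50994123, -0.00416093,  0.15861599]), 'tool_rot': array([3.03416203e-04, 7.39563403e-01, 6.73086796e-01, 2.12621830e-04]), 'contact_force': array([-1.08413141, -0.40544743,  4.13662379]), 'ft_torque': array([-0.00824249,  0.08182614, -0.05088913]), 'grasp_force': 58.688950538635254, 'gripper_width': 0.1379131108966059}
0 [0. 0.] [0. 0.]
5 [ 5.  19.4] [0.042 0.162]
10 [11.8 38.3] [0.098 0.32 ]
15 [20.1 56.6] [0.167 0.472]
20 [30.  74.1] [0.25  0.617]
25 [41.4 90.6] [0.345 0.755]
30 [ 54.1 106.1] [0.451 0.884]
35 [ 68.2 120.4] [0.569 1.003]
40 [ 83.5 133.4] [0.696 1.112]
45 [ 99.8 145. ] [0.832 1.209]
50 [117.1 155.2] [0.976 1.293]
```

Call:
servo_tool --motion '[-1,0,0.019,-0.081,0,-1,0,0.042,-0.162,0,-1,0,0.069,-0.241,0,-1,0,0.098,-0.32,0,-1,0,0.098,-0.32,0]'

```text
time: 9.82
tool_pos: [0.5212, -0.0053, 0.1971]
tool_rot: [-0.0, 0.74, 0.673, -0.0]
contact_force: [-0.8, -2.1, -5.3]
gripper_width: 0.135
grasp_force: 58.7
```

Call:
servo_tool --motion '[-1,0,0.069,-0.152,0,-1,0,0.152,-0.297,0,-1,0,0.247,-0.435,0,-1,0,0.353,-0.564,0,-1,0,0.353,-0.564,0]'

```text
time: 10.45
tool_pos: [0.5633, -0.0094, 0.2673]
tool_rot: [-0.0, 0.74, 0.673, -0.001]
contact_force: [-10.1, -0.6, 1.4]
gripper_width: 0.139
grasp_force: 59.7
```

Call:
servo_tool --motion '[-1,0,0.118,-0.119,0,-1,0,0.245,-0.228,0,-1,0,0.381,-0.325,0,-1,0,0.525,-0.409,0,-1,0,0.525,-0.409,0]'

```text
time: 11.08
tool_pos: [0.6271, -0.0156, 0.3198]
tool_rot: [0.002, 0.74, 0.673, 0.001]
contact_force: [-8.8, -1.6, 11.2]
gripper_width: 0.134
grasp_force: 61.0
```

Call:
servo_tool --motion '[-1,0,0,0,0,-1,0,0,0,0,-1,0,0,0,0,-1,0,0,0,0]'

```text
time: 11.58
tool_pos: [0.6262, -0.0156, 0.3193]
tool_rot: [0.002, 0.74, 0.673, 0.001]
contact_force: [-8.8, -1.4, 11.3]
gripper_width: 0.136
grasp_force: 60.9
```

```bash
python3 - <<'E'
from h import *
im,d=eyes.grab_frame('scene');save('s2.png',im)
im,d=eyes.grab_frame('top');p,T=campose('top');v,u=np.where(d>0);w=world(p,T,np.c_[u,v],d[v,u])
y=np.radians(-5.4);c,s=np.cos(y),np.sin(y);e=w[:,:2]-[.7355,.003]
lx=e[:,0]*c+e[:,1]*s;ly=-e[:,0]*s+e[:,1]*c;z=w[:,2]-.125
# white side frames of the lid (away from arm)
for lo,hi in ((.135,.168),(-.168,-.135)):
    k=(lx<-.02)&(lx>-.16)&(ly>lo)&(ly<hi)&(z>.03)&(z<.26)&(im[v,u].min(1)>90)
    if k.sum()<20: print('few',k.sum());continue
    l=cv2.fitLine(np.c_[lx,z][k].astype(np.float32),cv2.DIST_HUBER,0,.001,.01).ravel()
    print(k.sum(),l,np.degrees(np.arctan(-l[1]/l[0])))
g=manip.state();print(g['tool_pos'],g['contact_force'],g['gripper_width'],abs(g['joint_vel']).max())
q=g['tool_pos'];q=q-[.7355,.003,.125]+[0,0,.0154];print('angle from tcp',np.degrees(np.arctan2(q[2],-(q[0]*c+q[1]*s)))-12.04)
E
```

```text
381 [ 0.6382275  -0.7698478  -0.09769158  0.13655739] 50.34022
485 [ 0.64429104 -0.7647804  -0.09562568  0.13243197] 49.887455
[ 0.62620054 -0.01556989  0.31933147] [-8.732207   -1.36126835 10.60429351] 0.13474778796559278 0.0015094051275468313
angle from tcp 50.91592839598469
```

View pics/s2.png

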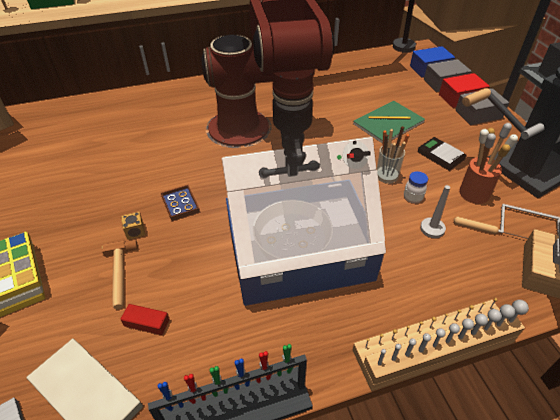

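Scene view: the lid is open and the gripper holds the bar at (295,165). The latch pointer still faces the green mark at (340,157), and nothing else on the bench has moved. Depth fits give a lid angle of 49.9 to 50.3°, with the arm at rest.

```bash
python3 -c "
from plant import job_done
print(job_done())"
```

```text
the job is handed in; nothing more can be done
None
```

The wing latch is at its green mark, and the lid is open at about 50° (measured 49.9 to 50.3°), held steady by its handle; the job is handed in.

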